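Demould a resin mount and read its label

ROBOT

A 6-joint arm with a two-finger parallel gripper is mounted at the origin on the work surface. World frame = base frame: x ahead of the robot, y to its left, z up, the work surface at z = 0. Lengths are in m, angles in degrees, forces in N, time in s.
With the tool pointing down it reaches from about 0.325 to 0.775 m from the base axis. Payload 5.5 kg.
Tool frame: the origin (TCP) lies at the centre of the arm's flange, where the gripper is bolted on; the fingertips stand 182 mm ahead of it and the grasp point (between the pads) lies 163 mm ahead of it; z points along the fingers, y is the line along which they close (so a half turn about z gives the same grasp; the last joint's range is limited). The gripper opens to 88 mm and grips with 3 to 60 N. Pads are 20 mm wide; open, the fingers measure 115 mm over their backs; the gripper's body (75 mm by 178 mm) begins 61 mm behind the grasp point.
Start: joints at [-79.624, 5.22, 70.514, -0, 104.267, -3.249], TCP at [0.141, -0.583, 0.405] pointing down, gripper open.
Joint ranges: [-164.24, 164.24], [-49.07, 125.15], [9.68, 141.18], [-86.29, 266.29], [3.28, 154.24], [-151.56, 151.56]. Speed limits (degrees/s): [147.25, 147.25, 172.46, 180, 180, 180].

INTERFACE

Orientations are given as [roll, pitch, yaw] about the fixed x, y, z axes, in that order (R = Rz(yaw) Ry(pitch) Rx(roll)).
In Python, from station import r gives the robot as it stands. The module is installed in compiled form; this text tells all that it offers. Calls block until the motion is done:
- r.reach(position, orientation): joint-space move of the TCP to a pose.
- r.servo_line(position, rotation=None, speed=0.15): straight line of the TCP; rotation=None keeps the orientation; speed is the mean speed in m/s.
- r.move_joints(angles): joint-space move.
- r.let_go() and r.grab(squeeze=None): open the fingers fully, or close them until they stop; squeeze is the grip in N (None keeps the last).
- r.wait(seconds).
- r.inverse_kinematics(position, orientation): joint angles nearest the present ones, or None.
- r.sense(): the state.
- r.snapshot(name): name is "scene" or "top"; returns a dict with "frame" (400x640x3 uint8, red, green, blue), "fx", "fy", "cx", "cy" (pixels), "dist_coeffs" ([k1, k2, p1, p2, k3] as OpenCV has them; the pictures are not rectified), "R" (3x3) and "t" (3): a world point X has camera coordinates R X + t. Camera axes: x right, y down, z forward; pixel columns grow to the right and rows downward; lengths in m; the calibration is good to about 2 mm. A picture is of the moment at which its call begins. There is no depth.
A pose or a line that the arm cannot do raises r.IKError and nothing moves.
- r.hand_in(): hands the job in; it is judged then, once.
The state is a dict: "clock": time; "joints": joint angles; "joint_vel": joint speeds; "joint_torque": joint torques, N m; "tcp_pos": TCP position; "orientation": TCP orientation; "contact_force": force on the tool from outside, world axes, zero at the start; "torque": the same for the moment, N m; "opening": finger opening in m; "gripper_force": force on a finger pad.
Only numpy, scipy, OpenCV 4.12 (cv2) and the standard library are available. Lean on these libraries where they do the work, as an engineer would, in place of code of your own. Each camera call takes 0.05 s, during which the arm holds its last target. There are 200 camera calls.

TASK

Lift the resin mount with the sloping front out of the open mould and set it gently upright on the middle of the steel square of the inspection stage, square to the stage and with its sloping label facing away from the backstop. Then take the hand-held code reader from its rest, point its window squarely at the middle of the label from 8 cm away (anything from 6 to 10 cm reads) and hold it steady there for two seconds. Finally lay the reader back in its rest the way it lay, without dropping it, and leave the mount on the stage and everything else where it stands.

Things in the scene. Friction and masses are not known exactly. Their poses are not given: they have to be found in the camera images.
- mount: Black resin mount, 50 (x) by 34 (y) by 44 tall, 110 g; origin on its underside, z up. Upright back at x -24; flat y sides 34 apart; flat top (small steel disc) x -24 to 2. Its front slopes from (x 26, z 4) to (x 4, z 42), facing +x and 30 degrees up, and bears the label. It starts in the mould's rectangular cavity (floor 12 above the table), its top 22 above the mould's top.
- label: White paper label, 28 by 28, with dark bars, on the mount's slope. Origin: middle of the label on the slope, at (15, 0, 23) of the mount; its x axis points straight out of the label (mount's +x raised by 30 degrees), y is across.
- mount_toe (a point): Point at the foot of the slope, at (26, 0, 4) of the mount.
- mould: Fixed aluminium block 100 (x) by 170 (y) by 34 tall, origin under its centre. Two open cavities 22 deep: rectangular, 58 (x) by 42 (y), centred at (0, -40), holding the mount with its x along the mould's x; and round, 41 across, centred at (0, 50), holding the round mount.
- round_mount: Bystander: round black mount, 36 across, 34 tall, in the mould's round cavity, 12 above its top face; origin under its centre.
- stage: Fixed inspection stage: black plate 130 (x) by 120 (y), top face 32 above the table. Origin under its centre. A backstop bar 10 thick and 18 high runs along its -x edge (x -65 to -55). The label must face the stage's +x, the open side.
- stage_spot (a point): Centre of the steel square, 70 (x) by 60 (y), let flush into the stage's top face; axes as the stage. The mount's origin belongs here, its x along the stage's +x.
- reader: Grey hand-held code reader, 190 long along x, 180 g. Origin on the underside. Straight handle from x -110 to 35, 30 wide (y), 26 tall (z 0 to 26); wider head from x 35 to 80, 44 wide, 30 tall, with a dark window in its end. It reads along its +x. Centre of mass about x -16.
- reader_window (a point): Centre of the reading window at the reader's end, (80, 0, 13) of the reader; the reading direction is its +x.
- reader_grip (a point): Good place to grip the handle across its 30 mm width, (-35, 0, 13) of the reader.
- rest: Fixed aluminium rest for the reader, origin under it on the table: base plate x -110 to 70, 70 wide, 8 thick; two saddles 12 thick at x -85 and 10 whose tops (z 30) carry the handle, with flared cheeks 33 apart at the saddle, 52 at their tops (z 50). The reader lies with its origin 30 above the rest's, x along the rest's x; the fingers go between the saddles (x -79 to 4).
- test_block: Bystander: plain steel hardness test block, a cylinder 50 across, 45 tall, standing on the table beside the rest's middle; origin under its centre.
- carton: Bystander: plain cardboard carton 75 by 60 by 60 tall beside the stage; origin under its centre.
- jar: Bystander: amber glass jar, 56 across, 80 tall, with a white lid; origin under its centre.
- bottle: Bystander: white bottle, 64 across, 170 tall, standing beside the stage; origin under its centre.
- caliper: Bystander: steel caliper lying flat, 150 long (x), jaws 50 to +y, 8 thick; origin under its middle.
- bolt: Bystander: hexagon bolt lying on the table, 48 long (x), 20 across the head.
- brush: Bystander: small hand brush lying on the table along its x.
There are look-alikes about, which are no part of the job. Leave any purple look-alike of the rest alone.

How it is judged (in metres and radians):
On the way, in this order (a step that is already met when the one before it is completed fails the run):
1. the mount stands released on the steel square of the stage, square to it, label facing away from the backstop (x of mount in the frame of stage_spot between -0.015 and 0.015 m and y of mount in the frame of stage_spot between -0.015 and 0.015 m and z of mount in the frame of stage_spot between -0.004 and 0.004 m and x of mount_toe in the frame of stage_spot above 0.005 m and angle between the x axis of mount and the x axis of stage, either way round below 0.25 rad and angle between mount's own z axis and vertical below 0.1 rad and contact force between the fingers and mount below 0.1 N and linear speed of mount below 0.02 m/s), for 0.3 s.
2. the held reader points squarely at the middle of the label from 5 to 11 cm and is held steady for one second, with the mount on the stage (x of label in the frame of reader_window between 0.05 and 0.11 m and y of label in the frame of reader_window between -0.014 and 0.014 m and z of label in the frame of reader_window between -0.014 and 0.014 m and x of reader_window in the frame of label above 0.04 m and angle between the x axis of reader and the x axis of label, either way round below 0.26 rad and linear speed of reader below 0.03 m/s and angular speed of reader below 0.2 rad/s and contact force between the fingers and reader above 0.5 N and x of mount in the frame of stage_spot between -0.015 and 0.015 m and y of mount in the frame of stage_spot between -0.015 and 0.015 m and z of mount in the frame of stage_spot between -0.004 and 0.004 m and x of mount_toe in the frame of stage_spot above 0.005 m and angle between the x axis of mount and the x axis of stage, either way round below 0.25 rad and angle between mount's own z axis and vertical below 0.1 rad), for 1 s.
At the end, for the whole second after the job is handed in: The mount stands still on the stage within 15 mm of the square's middle in x and y and 0.25 rad of the stage's x, label away from the backstop; the reader lies still in its rest, window end as before, within 15 mm lengthwise, 8 mm sideways and 0.12 rad (all of step 1 and x of reader in the frame of rest between -0.015 and 0.015 m and y of reader in the frame of rest between -0.008 and 0.008 m and z of reader in the frame of rest between 0.025 and 0.036 m and x of reader_window in the frame of rest above 0.05 m and angle between the x axis of reader and the x axis of rest, either way round below 0.12 rad and angle between reader's own z axis and vertical below 0.15 rad and linear speed of reader below 0.02 m/s); the robot touches nothing.
It fails at once if the mount is dropped (linear speed of mount above 0.5 m/s and contact force between anything else and mount below 0.05 N).
It fails at once if the reader is dropped (linear speed of reader above 0.5 m/s and contact force between anything else and reader below 0.05 N).
It fails at once if a bystander (round mount, carton, jar, bottle, caliper, bolt, brush or test block) is pushed more than 25 mm from its place (distance of any of round_mount, carton, jar, bottle, caliper, bolt, brush, test_block from where it was at the start of the episode above 0.025 m).
It also fails if it takes over 72 s, if anything falls off the work surface, if the arm or the gripper's body presses on something with over 40 N, if the wrist force passes 120 N, or if a joint passes its speed limit or range.

## Working session

There is one attempt and no reset: what is moved stays moved. The work goes in short steps, each a Python script; the robot and the scene stay as the last script left them, time stands still between calls to the robot, and variables do not carry over. Pictures are saved under pics/ and viewed, at most 10 in all, crops included, and the job is handed in when it is done.

```bash
mkdir -p pics; python3 - <<'E'
from station import r
import cv2,pickle
d={}
for n in("scene","top"):
    s=r.snapshot(n);d[n]=s;cv2.imwrite(f"pics/{n}0.png",s["frame"][:,:,::-1])
    print(n,s["fx"],s["fy"],s["cx"],s["cy"],s["dist_coeffs"],s["R"],s["t"])
pickle.dump(d,open("s0.pkl","wb"))
print(r.sense())
E
```

```text
scene 437.6102990440506 437.6102990440506 315.02267865987085 201.06686190446433 [-0.06605551  0.          0.          0.          0.        ] [[-0.56748478  0.82308033 -0.02235602]
 [ 0.50803894  0.3286498  -0.79616942]
 [-0.64796409 -0.46317175 -0.60466062]] [ 0.26838104 -0.23155475  1.61206812]
top 381.88808479658616 381.88808479658616 319.3660721947877 203.2701820076749 [0.03167078 0.         0.         0.         0.        ] [[ 8.92079416e-03 -9.99959793e-01  9.11807098e-04]
 [-9.94588383e-01 -8.96725648e-03 -1.03506212e-01]
 [ 1.03510227e-01  1.64848633e-05 -9.94628389e-01]] [0.04715238 0.51242321 1.12549539]
{'clock': 0.1, 'joints': array([-7.96235274e+01,  5.25905994e+00,  7.05735615e+01, -1.15254698e-04,
        1.04266053e+02, -3.24838205e+00]), 'joint_vel': array([ 0.00387326, -0.10681916, -0.03970457, -0.08648623, -0.05283135,
        0.12352711]), 'joint_torque': array([ 2.74320504e-03, -4.47857702e+01, -4.07568955e+01,  7.01044570e-02,
        2.84192042e-02, -1.16405099e-04]), 'tcp_pos': array([ 0.14134957, -0.58317218,  0.40363088]), 'orientation': array([-1.79901477e+02, -5.47979308e-03,  1.36248216e+01]), 'contact_force': array([-0.30350076, -0.45589844,  0.49676896]), 'torque': array([ 0.0326508 , -0.04270244,  0.0017594 ]), 'gripper_force': 0.0, 'opening': 0.08779699647591753}
```

View pics/scene0.png

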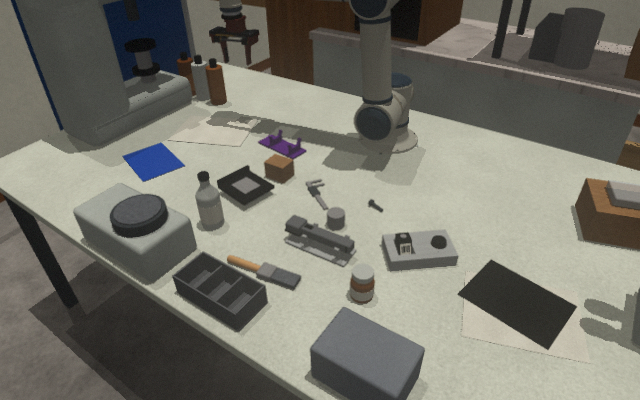

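View pics/top0.png

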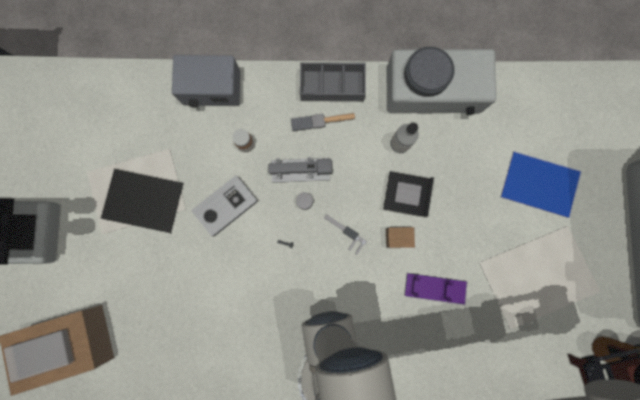

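The scene view shows the mould at about (420,250), the reader on its rest at (320,238) and the stage at (245,185). The top view shows the mould at (225,206), the reader at (300,168) and the stage at (409,194). The purple decoy is at (436,288). I'll zoom in next.

```bash
cat >h.py <<'E'
import numpy as np,cv2,pickle
def K(s): return np.array([[s["fx"],0,s["cx"]],[0,s["fy"],s["cy"]],[0,0,1.]])
def ray(s,uv):
    n=cv2.undistortPoints(np.array(uv,float).reshape(-1,1,2),K(s),np.array(s["dist_coeffs"],float)).reshape(-1,2)
    R=np.array(s["R"]);t=np.array(s["t"])
    return -R.T@t, np.c_[n,np.ones(len(n))]@R
def plane(s,uv,z):
    c,d=ray(s,uv); return c+d*((z-c[2])/d[:,2])[:,None]
def tri(s1,uv1,s2,uv2):
    o=[]
    for a,b in zip(np.reshape(uv1,(-1,2)),np.reshape(uv2,(-1,2))):
        A=[];B=[]
        for s,p in((s1,a),(s2,b)):
            c,d=ray(s,p);d=d[0]/np.linalg.norm(d[0]);P=np.eye(3)-np.outer(d,d);A.append(P);B.append(P@c)
        x=np.linalg.lstsq(np.vstack(A),np.hstack(B),rcond=None)[0]
        o.append(np.r_[x,np.linalg.norm(np.vstack(A)@x-np.hstack(B))])
    return np.array(o)
def proj(s,X):
    return cv2.projectPoints(np.array(X,float).reshape(-1,1,3),cv2.Rodrigues(np.array(s["R"]))[0],np.array(s["t"],float),K(s),np.array(s["dist_coeffs"],float))[0].reshape(-1,2)
def crop(s,x0,y0,w,h,k):
    im=cv2.resize(s["frame"][y0:y0+h,x0:x0+w,::-1],None,fx=k,fy=k,interpolation=cv2.INTER_CUBIC)
    im=cv2.convertScaleAbs(im,alpha=1.4)
    for u in range(-(-x0//10)*10,x0+w,10):
        cv2.line(im,((u-x0)*k,0),((u-x0)*k,4 if u%50 else 12),(0,0,255),1)
        if u%20==0: cv2.putText(im,str(u),((u-x0)*k-8,18),0,.35,(0,0,255),1)
    for v in range(-(-y0//10)*10,y0+h,10):
        cv2.line(im,(0,(v-y0)*k),(6,(v-y0)*k),(0,0,255),1); cv2.putText(im,str(v),(8,(v-y0)*k+4),0,.35,(0,0,255),1)
    return im
E
python3 - <<'E'
from h import *
d=pickle.load(open("s0.pkl","rb"));s,t=d["scene"],d["top"]
a=np.hstack([crop(t,185,150,80,95,5),crop(t,260,140,80,95,5)])
def pair(s,A,B,k,n): pass
cv2.imwrite("pics/a.png",np.hstack([crop(t,188,170,75,75,5),crop(t,375,165,65,75,5)])[:375])
top=np.hstack([crop(t,188,170,80,72,5),crop(t,262,148,78,72,5)])
bot=np.hstack([crop(s,375,220,88,56,5),crop(s,280,205,70,56,5)])
cv2.imwrite("pics/b.png",np.vstack([top[:,:790][:310],bot[:,:790][:280]]))
E
```

```text
(no output)
```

View pics/b.png

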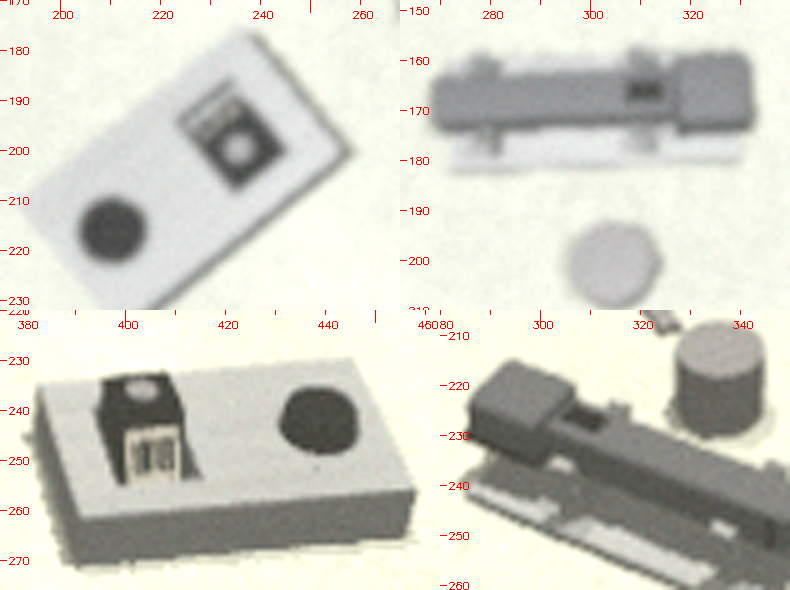

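View pics/a.png

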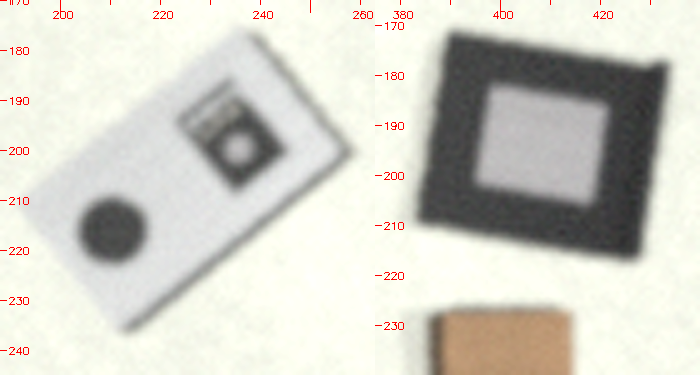

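```bash
python3 - <<'E'
from h import *
d=pickle.load(open("s0.pkl","rb"));s,t=d["scene"],d["top"]
np.set_printoptions(precision=4,suppress=True)
def cen(c,box,lo,hi,near,amin=6,off=(0,0)):
    x,y,w,h=box;g=cv2.cvtColor(c["frame"],cv2.COLOR_RGB2GRAY)[y:y+h,x:x+w]
    m=cv2.resize(g,None,fx=4,fy=4,interpolation=cv2.INTER_CUBIC);m=cv2.inRange(m,lo,hi)
    n,l,st,ce=cv2.connectedComponentsWithStats(m)
    P=(ce+.5)/4-.5+[x,y];k=[i for i in range(1,n) if st[i,4]>amin*16]
    i=min(k,key=lambda i:np.hypot(*(P[i]-near)))
    con=max(cv2.findContours((l==i).astype(np.uint8),0,2)[0],key=cv2.contourArea)
    R=cv2.minAreaRect(con);b=(cv2.boxPoints(R)+.5)/4-.5+[x,y]
    return P[i],st[i,4]/16,b
F={}
F["steel"]=(cen(t,(385,168,45,46),85,255,(408,194),200),cen(s,(222,168,46,36),75,255,(246,185),60))
F["disc"]=(cen(t,(228,190,16,18),75,255,(236,200)),cen(s,(397,231,14,12),75,255,(403.5,236)))
F["round"]=(cen(t,(196,203,30,28),0,80,(210,216)),cen(s,(425,230,30,26),0,75,(439,242)))
F["disp"]=(cen(t,(300,155,22,20),0,70,(310,166)),cen(s,(298,222,20,14),0,52,(308,227)))
for k,(a,b) in F.items():
    print(k,a[0],a[1],b[0],b[1],"X",tri(t,a[0],s,b[0]))
sb=F["steel"][0][2];W=plane(t,sb,.032);print("steel corners",sb,W,np.linalg.norm(np.diff(W,axis=0),axis=1))
rd=cen(t,(262,150,75,34),0,125,(300,168),100);print("reader top",rd);print(plane(t,rd[2],.056))
# hand-read mould corners (top view) on z=.034
M=plane(t,[(238,176),(258,200),(213,236),(193,210)],.034);print("mould",M,M.mean(0),np.linalg.norm(np.diff(M,axis=0),axis=1))
lab=[[229.5,193]];print("label",plane(t,lab,.035))
for n,u,z in(("bottle",(404,137),.1),("carton",(401,237),.06),("block",(304,201),.045),("jar",(243,139),.08)):print(n,plane(t,[u],z))
im=np.vstack([crop(s,180,165,155,60,5)])
cv2.imwrite("pics/c.png",np.vstack([crop(s,190,165,80,60,5),crop(s,278,212,80,56,5)]))
E
```

```text
steel [407.7779 193.3734] 500.8125 [245.4238 184.8148] 271.9375 X [[ 0.5428 -0.2125  0.0308  0.0025]]
disc [235.2619 199.2118] 40.875 [403.6373 233.4673] 68.5625 X [[0.517  0.3005 0.0602 0.0039]]
round [210.0367 215.669 ] 107.25 [438.4258 241.8766] 154.875 X [[0.4702 0.379  0.0345 0.0032]]
disp [310.4492 165.6578] 14.3125 [308.677  226.4444] 10.8125 X [[0.6201 0.0807 0.0553 0.0025]]
steel corners [[393.823 201.411]
 [397.555 180.885]
 [421.887 185.309]
 [418.155 205.835]] [[ 0.519  -0.1716  0.032 ]
 [ 0.5814 -0.1835  0.032 ]
 [ 0.5686 -0.2564  0.032 ]
 [ 0.5064 -0.2442  0.032 ]] [0.0635 0.074  0.0634]
reader top (array([301.583 , 167.3786]), np.float64(861.3125), array([[267.6364, 159.7576],
       [331.8928, 157.1666],
       [332.6537, 176.0371],
       [268.3973, 178.6281]]))
[[0.6375 0.2066 0.056 ]
 [0.6472 0.0157 0.056 ]
 [0.5903 0.0131 0.056 ]
 [0.5808 0.2031 0.056 ]]
mould [[0.5916 0.2977 0.034 ]
 [0.5194 0.2357 0.034 ]
 [0.4109 0.3659 0.034 ]
 [0.4876 0.4282 0.034 ]] [0.5024 0.3319 0.034 ] [0.0952 0.1695 0.0988]
label [[0.5396 0.3213 0.035 ]]
bottle [[ 0.6977 -0.1893  0.1   ]]
carton [[ 0.4124 -0.1857  0.06  ]]
block [[0.5164 0.0974 0.045 ]]
jar [[0.6931 0.2764 0.08  ]]
```

View pics/c.png

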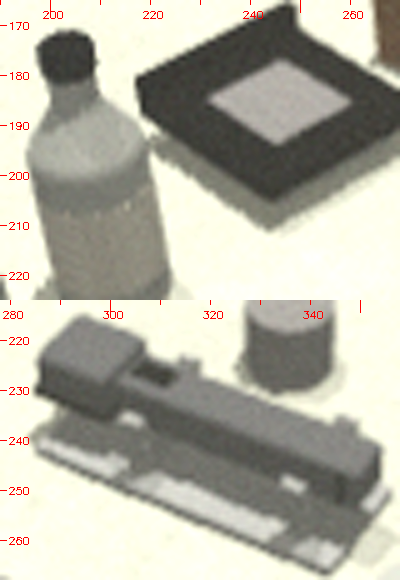

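The backstop is the raised edge at (218,181)–(248,167) in the scene view, on the stage's -y side, so stage +x points roughly to world +y. The heights agree with the text: steel square 31 mm, reader top 55 mm. Next is the mount grasp.

```bash
python3 - <<'E'
from h import *
from station import r
np.set_printoptions(precision=4,suppress=True)
d=pickle.load(open("s0.pkl","rb"));s,t=d["scene"],d["top"]
D=tri(t,[235.3,199.3],s,[403.4,235.8])[0];print("disc",D, plane(t,[[235.3,199.3]],.056),plane(s,[[403.4,235.8]],.056))
P=(plane(t,[[235.3,199.3]],.056)[0]+plane(s,[[403.4,235.8]],.056)[0])/2
print("stage corners in scene",proj(s,[[.543+a*.17-b*.985,-.2125+a*.985+b*.17,.032] for a,b in((-.065,.06),(-.065,-.06),(.065,.06),(.065,-.06))]))
y=np.radians(39.5);g=P[:2]+.004*np.array([np.cos(y),np.sin(y)]);print("grasp",g)
assert abs(D[2]-.056)<.006
o=[180,0,39.5]
r.let_go()
r.reach([*g,.34],o);print(r.sense()["joints"])
r.servo_line([*g,.221],speed=.1);print(r.sense()["contact_force"])
r.grab(20);q=r.sense();print(q["opening"],q["gripper_force"],q["tcp_pos"],q["contact_force"],q["torque"])
z=r.snapshot("top");w=r.snapshot("scene")
cv2.imwrite("pics/d.png",np.vstack([crop(z,190,165,90,60,5),crop(w,375,205,90,60,5)]))
E
```

```text
disc [0.5177 0.3014 0.0533 0.0032] [[0.5184 0.2988 0.056 ]] [[0.5192 0.3044 0.056 ]]
stage corners in scene [[246.9005 168.7422]
 [216.3596 184.5048]
 [273.4467 184.3666]
 [242.4258 201.8667]]
grasp [0.5219 0.3041]
[26.9356  5.6347 76.6042 -0.0098 97.753  77.4985]
[-0.0432 -0.0764  1.0802]
0.034172405873588906 19.686164703889517 [0.5218 0.3042 0.221 ] [-0.2609  0.6877  0.554 ] [ 0.1298  0.0533 -0.0147]
```

View pics/d.png

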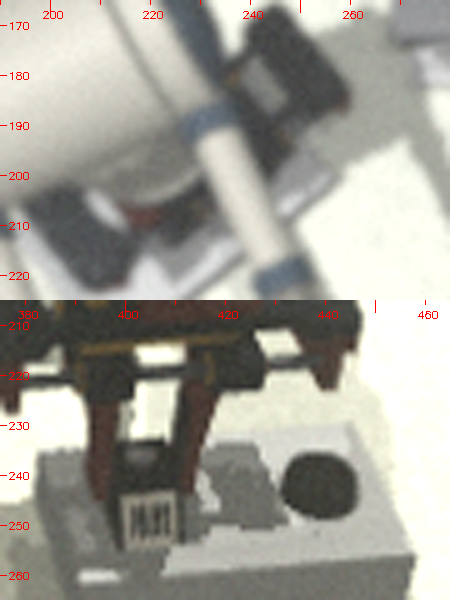

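The lower picture shows the fingers on both sides of the mount, with the label at (405,250). The opening of 34 mm matches. Next: lift, carry and place.

```bash
python3 - <<'E'
from h import *
from station import r
np.set_printoptions(precision=4,suppress=True)
x,y,_=r.sense()["tcp_pos"]
r.servo_line([x,y,.36],speed=.12)
q=r.sense();print(q["opening"],q["gripper_force"],q["contact_force"])
a=np.radians(80);g=np.array([.543,-.2125])-.007*np.array([np.cos(a),np.sin(a)])
o=[180,0,80]
r.reach([*g,.34],o);print(r.sense()["joints"])
r.servo_line([*g,.247],speed=.08);f0=r.sense()["contact_force"][2]
z=.247
while z>.236:
    z-=.0007;r.servo_line([*g,z],speed=.02);f=r.sense()["contact_force"][2]
    if f-f0>2.5: break
print("touch",z,f0,f)
r.let_go();r.wait(.3)
r.servo_line([*g,.36],speed=.12)
r.reach([.55,.12,.40],[180,0,92.3])
t=r.snapshot("top");s=r.snapshot("scene");pickle.dump(dict(top=t,scene=s),open("s1.pkl","wb"))
cv2.imwrite("pics/e.png",np.vstack([crop(t,375,160,65,60,5),crop(s,210,160,65,55,5)]))
print(r.sense()["clock"])
E
```

```text
0.03452444599437142 19.68656798311713 [-0.8521  1.0103 -0.5513]
[-25.3153   2.6339  79.7523   0.0168  97.6131 -15.3529]
touch 0.23999999999999994 -1.5972973157531474 5.286677364293318
16.8083
```

View pics/e.png

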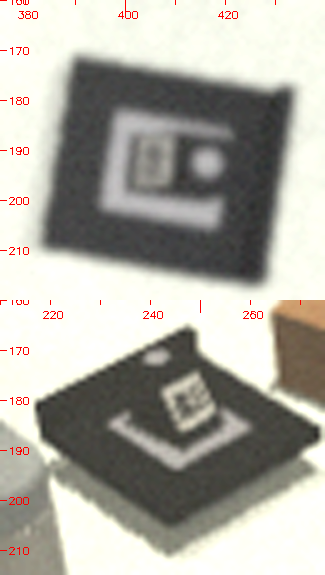

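The mount stands upright on the square. The label is at (405.5,192) in the top view and (247.5,180.5) in the scene view, facing away from the backstop. Now I'll measure its pose and the reader's, and check reachability for the reading pose.

```bash
cat > plan.py <<'E'
from h import *
from scipy.spatial.transform import Rotation as Ro
np.set_printoptions(precision=4,suppress=True)
d=pickle.load(open("s1.pkl","rb"));s,t=d["scene"],d["top"]
def cen(c,box,lo,hi):
    x,y,w,h=box;g=cv2.cvtColor(c["frame"],cv2.COLOR_RGB2GRAY)[y:y+h,x:x+w]
    m=cv2.inRange(cv2.resize(g,None,fx=4,fy=4,interpolation=cv2.INTER_CUBIC),lo,hi)
    m=cv2.morphologyEx(m,cv2.MORPH_CLOSE,np.ones((9,9),np.uint8))
    n,l,st,ce=cv2.connectedComponentsWithStats(m);i=1+np.argmax(st[1:,4])
    return (ce[i]+.5)/4-.5+[x,y],st[i,4]/16
dt,dsc=cen(t,(411,187,11,11),80,255),cen(s,(235,167,12,9),80,255)
lt,ls=cen(t,(401,185,9,14),60,255),cen(s,(240,172,14,16),75,255)
S=[.5428,-.2125]
E
python3 - <<'E'
from plan import *
from station import r
print(dt,dsc,lt,ls)
D=tri(t,dt[0],s,dsc[0])[0];L=tri(t,lt[0],s,ls[0])[0];print("disc",D,"label",L)
a=np.radians(80);X=np.array([np.cos(a),np.sin(a)]);Y=np.array([-X[1],X[0]])
for n,P,zz in(("disc",(dt,dsc),.076),("label",(lt,ls),.055)):
    for c,p in zip((t,s),P):
        v=plane(c,[p[0]],zz)[0][:2]-S;print(n,"in stage",v@X,v@Y)
for c,px in((t,(407.78,193.37)),(s,(245.42,184.81))):print("spot",plane(c,[px],.032))
v=L[:2]-D[:2];print("yaw",np.degrees(np.arctan2(v[1],v[0])))
# reader hand-read on handle/head mid
print("reader", plane(t,[(268.5,168),(290,167.7)],.056),plane(t,[(325,166.2),(332.3,166)],.06))
# handle end and head end in scene (top-face corners): head far-left edge mid, handle end mid
print(plane(s,[(290.5,220.5)],.06),plane(s,[(355,240)],.056))
E
```

```text
(array([416.1518, 191.4341]), np.float64(37.25)) (array([239.0754, 169.161 ]), np.float64(43.4375)) (array([405. , 191.5]), np.float64(126.0)) (array([247.8413, 180.5512]), np.float64(103.375))
disc [ 0.5432 -0.2265  0.0828  0.0009] label [ 0.5448 -0.1985  0.0533  0.0037]
disc in stage -0.014815907566033184 -0.0035826070045339876
disc in stage -0.023428370516574214 0.0028039800281360995
label in stage 0.01258653232978794 -0.0012040729886676927
label in stage 0.018850064881793197 0.00021580190283835687
spot [[ 0.5437 -0.2138  0.032 ]]
spot [[ 0.5434 -0.2095  0.032 ]]
yaw 86.60510835284322
reader [[0.6127 0.2035 0.056 ]
 [0.6142 0.1398 0.056 ]] [[0.6189 0.0361 0.06  ]
 [0.6197 0.0145 0.06  ]]
[[0.6302 0.0315 0.06  ]] [[0.5992 0.21   0.056 ]]
```

```bash
cat > rd.py <<'E'
from h import *
from scipy.spatial.transform import Rotation as Ro
np.set_printoptions(precision=4,suppress=True)
G=np.array([.616,.1294]);YR=-87.8
a=np.radians(80);X=np.array([np.cos(a),np.sin(a),0]);Y=np.array([-X[1],X[0],0])
Lp=np.array([.5435,-.2117,.055])+.0155*X-.0005*Y
lx=np.cos(np.pi/6)*X+[0,0,.5]
R0=Ro.from_euler("z",YR,degrees=True)
T0=Ro.from_euler("xyz",[180,0,YR+180],degrees=True)
rx=-lx;ry=np.cross([0,0,1],rx);ry/=np.linalg.norm(ry);rz=np.cross(rx,ry)
RR=Ro.from_matrix(np.c_[rx,ry,rz])
T=RR*R0.inv()*T0
def pose(dist):
    g=Lp+dist*lx+RR.apply([-.115,0,0])
    return g-.163*T.apply([0,0,1]),T.as_euler("xyz",degrees=True)
E
python3 - <<'E'
from rd import *
from station import r
o=[180,0,YR+180]
for dd in(.14,.08):print(pose(dd),r.inverse_kinematics(*pose(dd)))
assert r.inverse_kinematics(*pose(.08)) is not None
r.reach([*G,.32],o)
r.servo_line([*G,.206],speed=.1);print(r.sense()["contact_force"])
r.grab(30);q=r.sense();print(q["opening"],q["gripper_force"],q["tcp_pos"],q["contact_force"],q["torque"],q["joints"])
assert .027<q["opening"]<.033
r.servo_line([*G,.209],speed=.02);q=r.sense();print(q["contact_force"],q["torque"])
r.servo_line([*G,.33],speed=.1);q=r.sense();print(q["opening"],q["contact_force"],q["clock"])
r.reach(*pose(.14));r.wait(.2);print(r.sense()["tcp_pos"],r.sense()["joints"])
t=r.snapshot("top");s=r.snapshot("scene");pickle.dump(dict(top=t,scene=s),open("s2.pkl","wb"))
cv2.imwrite("pics/f.png",crop(s,195,120,150,100,5))
print(r.sense()["clock"])
E
```

```text
(array([ 0.5709, -0.0593,  0.3237]), array([-180.,  -30.,   80.])) [-17.6847   1.4706  84.8735  29.9494  97.0044  -4.8368]
(array([ 0.5619, -0.1105,  0.2937]), array([-180.,  -30.,   80.])) [-22.771    3.0427  86.3206  29.4187  96.9004 -10.7911]
[0.2974 0.5807 0.0313]
0.02959799232396395 29.952242374420166 [0.6163 0.1294 0.2062] [ 2.3339  0.5153 -0.9979] [-0.067  -0.4614  0.1096] [ 8.7662 12.5903 82.6302 -0.0066 84.7137  6.5603]
[-0.1038  0.2268 -1.033 ] [-0.0077 -0.1244  0.0025]
0.029970492325447587 [ 0.0735 -0.6787 -1.9317] 21.1833
[ 0.5713 -0.0576  0.3236] [-17.4988   1.5066  84.8366  29.9218  97.0015  -4.8257]
22.0833
```

View pics/f.png

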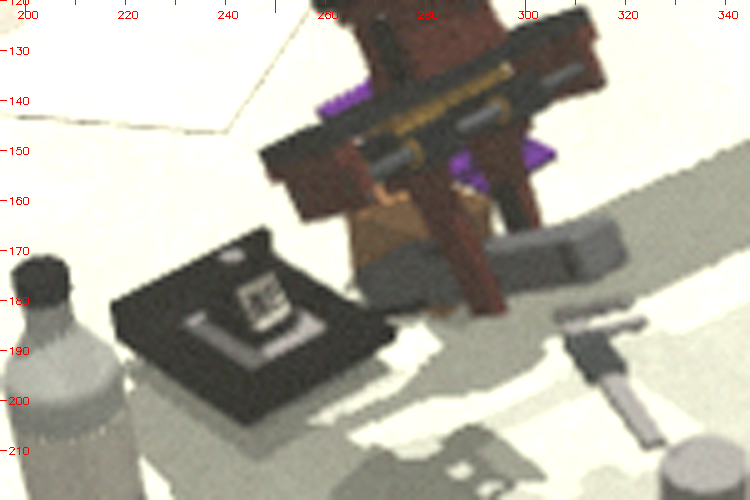

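```bash
python3 - <<'E'
from rd import *
d=pickle.load(open("s2.pkl","rb"));s,t=d["scene"],d["top"]
W=Lp+.14*lx
P=lambda p:W+RR.apply(np.array(p)-[.08,0,.013])
for n,c in d.items():
    print(n,{k:proj(c,[P(p)])[0].round(1) for k,p in dict(win=(.08,0,.013),rear=(-.11,0,.013),rt=(-.11,0,.026),rb=(-.11,0,0),h0=(.035,0,.03),h1=(.035,.022,.03),h2=(.035,-.022,.03),w1=(.08,.022,.03),w2=(.08,-.022,.03),w3=(.08,-.022,0),w4=(.08,.022,0)).items()})
cv2.imwrite("pics/g.png",np.vstack([crop(t,330,150,110,60,5),crop(s,255,150,75,45,7)[:, :550]]))
E
```

```text
top {'win': array([366., 180.]), 'rear': array([306.6, 162.2]), 'rt': array([309. , 161.7]), 'rb': array([304.3, 162.6]), 'h0': array([356.5, 175.7]), 'h1': array([357.9, 167.7]), 'h2': array([355.1, 183.7]), 'w1': array([371.1, 171.9]), 'w2': array([368.4, 187.5]), 'w3': array([361.9, 187.9]), 'w4': array([364.6, 172.7])}
scene {'win': array([271.4, 176.4]), 'rear': array([312.9, 169.6]), 'rt': array([310.9, 164.6]), 'rb': array([315. , 174.5]), 'h0': array([277.8, 169.1]), 'h1': array([271.5, 172.5]), 'h2': array([283.9, 165.8]), 'w1': array([262.8, 174. ]), 'w2': array([275. , 167.5]), 'w3': array([279.3, 177.4]), 'w4': array([267.2, 184. ])}Traceback (most recent call last):
  File "<stdin>", line 7, in <module>
    return _nx.concatenate(arrs, 0, dtype=dtype, casting=casting)
           ~~~~~~~~~~~~~~~^^^^^^^^^^^^^^^^^^^^^^^^^^^^^^^^^^^^^^^
ValueError: all the input array dimensions except for the concatenation axis must match exactly, but along dimension 1, the array at index 0 has size 550 and the array at index 1 has size 525
```

The view agrees with the projected reader: its rear face is at about (313,169) and its nose at about (268,178). Next, move in and hold.

```bash
python3 - <<'E'
from rd import *
from station import r
r.servo_line(pose(.08)[0],speed=.06);r.wait(2.6)
q=r.sense();print(q["tcp_pos"]-pose(.08)[0],q["orientation"],q["gripper_force"],q["opening"],q["clock"])
t=r.snapshot("top");s=r.snapshot("scene");pickle.dump(dict(top=t,scene=s),open("s3.pkl","wb"))
W=Lp+.08*lx
P=lambda p:W+RR.apply(np.array(p)-[.08,0,.013])
for n,c in(("top",t),("scene",s)):
    print(n,{k:proj(c,[P(p)])[0].round(1) for k,p in dict(win=(.08,0,.013),rear=(-.11,0,.013),rt1=(-.11,.015,.026),rt2=(-.11,-.015,.026),rb1=(-.11,.015,0),rb2=(-.11,-.015,0),w1=(.08,.022,.03),w2=(.08,-.022,.03),w3=(.08,-.022,0),w4=(.08,.022,0)).items()})
cv2.imwrite("pics/g.png",np.vstack([crop(t,320,150,110,60,5),crop(s,225,150,110,60,5)]))
E
```

```text
[-0. -0. -0.] [-179.998   -30.0007   80.0004] 29.944142997264862 0.029547054244952783 25.8333
top {'win': array([382.7, 185. ]), 'rear': array([326.6, 168.2]), 'rt1': array([330.2, 162.1]), 'rt2': array([328.1, 173.4]), 'rb1': array([325.1, 163.1]), 'rb2': array([323. , 174.1]), 'w1': array([387.9, 177.2]), 'w2': array([385.3, 192.4]), 'w3': array([378.6, 192.7]), 'w4': array([381.1, 177.8])}
scene {'win': array([260.4, 178.2]), 'rear': array([298.6, 171.9]), 'rt1': array([292.2, 169.6]), 'rt2': array([300.9, 164.8]), 'rb1': array([296.3, 179.1]), 'rb2': array([304.8, 174.2]), 'w1': array([252., 176.]), 'w2': array([263.9, 169.7]), 'w3': array([268.1, 179.1]), 'w4': array([256.3, 185.6])}
```

View pics/g.png

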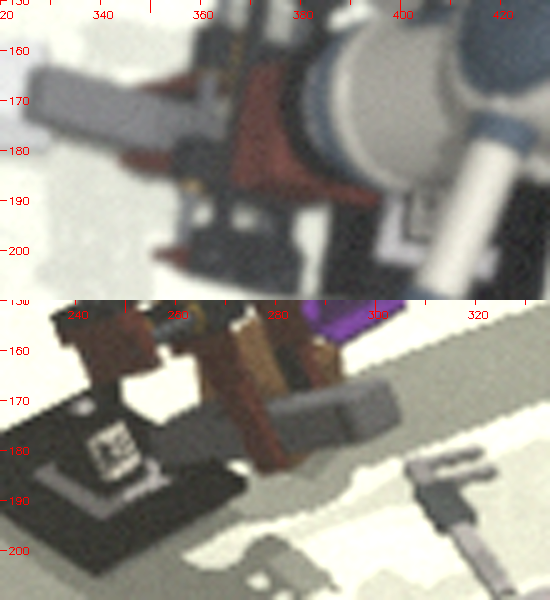

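The projected reader outline matches both views to about 1 px: rear at (299,172) in the scene view and (326,168) in the top view. The hold is complete, so the reader goes back in its rest.

```bash
python3 - <<'E'
from rd import *
from station import r
r.servo_line(pose(.14)[0],speed=.08)
o=[180,0,YR+180]; g=G+[.0003,0]
r.reach([*g,.33],o);r.wait(.2)
r.servo_line([*g,.215],speed=.08);f0=r.sense()["contact_force"];z=.215
while z>.2045:
    z-=.0007;r.servo_line([*g,z],speed=.02);f=r.sense()["contact_force"]
    if f[2]-f0[2]>2.5: break
print("touch",z,f0,f)
r.let_go();r.wait(.3)
r.servo_line([*g,.32],speed=.1)
r.reach([.35,-.1,.42],[180,0,60]);r.wait(.3)
t=r.snapshot("top");s=r.snapshot("scene");pickle.dump(dict(top=t,scene=s),open("s4.pkl","wb"))
d=pickle.load(open("s0.pkl","rb"))
im=np.vstack([np.hstack([crop(t,262,148,75,40,5),crop(d["top"],262,148,75,40,5)]),np.hstack([crop(s,278,210,75,58,5),crop(d["scene"],278,210,75,58,5)])])
cv2.imwrite("pics/h.png",im);print(r.sense()["clock"],im.shape)
E
```

```text
touch 0.2051999999999999 [ 0.8783 -0.0645 -1.4387] [ 0.17   -0.6212  3.8812]
37.0833 (490, 750, 3)
```

View pics/h.png

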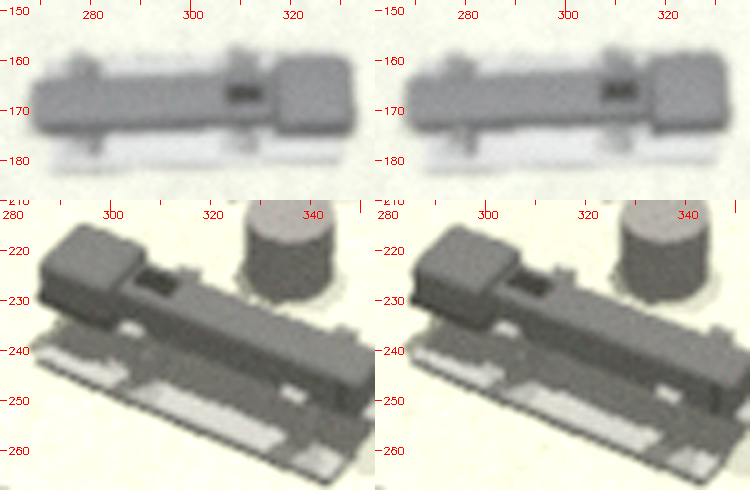

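The reader lies as it did before: the display is at (310,166) in the top view and (308,227) in the scene view in both the before and after pictures.

```bash
python3 -c "
from station import r
print(r.hand_in())"
```

```text
the job is handed in; nothing more can be done
None
```

I handed the job in: the mount stands on the stage with its label facing away from the backstop, the label was held in the reader's view from about 8 cm for over two seconds, and the reader is back in its rest; no verdict came back.

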